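# Start a plate reading

### The arm

A 6-joint arm with a two-finger parallel gripper is mounted at the origin on the work surface. World frame = base frame: x ahead of the robot, y to its left, z up, the work surface at z = 0. Lengths are in m, angles in rad, forces in N, time in s.
With the tool pointing down it reaches from about 0.2 to 0.875 m from the base axis. Payload 3.4 kg.
Tool frame: the origin (TCP) lies midway between the tips of the shut fingers; the grasp point (between the pads) lies 19 mm behind it (arm.grip_depth is the distance from the TCP to the grasp point, in m); z points along the fingers, y is the line along which they close (so a half turn about z gives the same grasp; the last joint's range is limited). The gripper opens to 94 mm and grips with 3 to 60 N. Pads are 16 mm wide; open, the fingers measure 119 mm over their backs; the gripper's body (75 mm by 177 mm) begins 78 mm behind the grasp point.
Start: joints at [1, 0.276, 1.505, -0, 1.361, -0.121], TCP at [0.25, 0.518, 0.205] pointing down, gripper open.
Joint ranges: [-2.89, 2.89], [-0.75, 2.08], [0.22, 2.7], [-1.18, 4.32], [0.11, 2.71], [-2.7, 2.7]. Speed limits (rad/s): [2.57, 2.57, 3.14, 3.14, 3.14, 3.14].

### API

Orientations are given as [roll, pitch, yaw] about the fixed x, y, z axes, in that order (R = Rz(yaw) Ry(pitch) Rx(roll)).
In Python, from station import arm, imaging gives the robot as it stands. Calls block until the motion is done:
- arm.reach(position, orientation): joint-space move of the TCP to a pose.
- arm.movel(position, rotation=None, feed=0.15, f_stop=None): straight line of the TCP; rotation=None keeps the orientation; feed is the mean speed in m/s. With f_stop (N) it stops when the force on the tool has changed by that much, and returns True; else False.
- arm.movej(angles): joint-space move.
- arm.set_gripper(opening, newtons=None): opening from 0.0 (shut) to 1.0 (fully open); newtons is the grip in N (None keeps the last); returns when the fingers have stopped.
- arm.hold(seconds).
- arm.inverse_kinematics(position, orientation): joint angles nearest the present ones, or None.
- arm.get_state(): the state.
- imaging.read_camera(name): name is "side" or "top"; returns a dict with "frame" (480x640x3 uint8, red, green, blue), "fovy" (degrees; the focal length in pixels is half the picture's height over the tangent of half this angle, whatever the lens; pixels are square), "cx", "cy" (the principal point, pixels), "rvec" (rotation vector, rad) and "tvec" (3), from world to camera coordinates, as OpenCV has them. Camera axes: x right, y down, z forward; pixel columns grow to the right and rows downward; lengths in m; the calibration is good to about 2 mm. A picture is of the moment at which its call begins. There is no depth.
A pose or a line that the arm cannot do raises arm.IKError and nothing moves.
- arm.sign_off(): hands the job in; it is judged then, once.
The state is a dict: "clock": time; "joint_pos": joint angles; "joint_vel": joint speeds; "joint_efforts": joint torques, N m; "position": TCP position; "tool_rot": TCP orientation; "force": force on the tool from outside, world axes, zero at the start; "moment": the same for the moment, N m; "width": opening from 0.0 (shut) to 1.0 (fully open); "finger_force": force on a finger pad.
Only numpy, scipy, OpenCV 4.12 (cv2) and the standard library are available. Lean on these libraries where they do the work, as an engineer would, in place of code of your own. Each camera call takes 0.05 s, during which the arm holds its last target. There are 200 camera calls.

### The job

The plate reader's carriage was left out: push it gently with your fingertips until it is fully home, then press the long bar-shaped key on top of the reader lightly, right down, to start the reading, and withdraw. Leave the other three keys, the bottle, the beaker and the vial alone, and pick nothing up.

Things in the scene. Friction and masses are not known exactly. Their poses are not given: they have to be found in the camera images.
- reader: white bench-top plate reader, 250 mm deep (x) by 250 wide (y) by 110 high, fixed to the bench. Origin: centre of its underside. Its front is its own -x side, facing the robot more or less; its x axis points from front to back, z up. The plate carriage slides in and out of the front. The four keys stand in a row across its top, 70 mm behind the front edge, 56 mm apart, in any order
- carriage (a joint): how far the plate carriage stands out of the reader's front (m): 0 = fully home, against its stop, front panel flush with the reader's front; at most 0.09. It slides along the reader's x axis, resists with about 2 N and stays where it is left
- carriage_face (a point): centre of the outer face of the carriage's dark front panel, which moves with the carriage. The panel is upright, 160 mm wide, 50 mm high and 12 mm thick; its top edge is 25 mm above this point (94 mm above the bench). Behind it the carriage holds a white well plate, fixed. Axes parallel to the reader's: push along +x of the reader
- bar_unit: black square bezel, 50 x 48 x 6 mm, that carries the long bar-shaped key, fixed on top of the reader. Origin: centre of its underside, 110 mm above the bench
- bar_top (a point): centre of the top of the long bar-shaped light grey key (the one to press): 42 mm long (along the reader's x) by 20 mm wide; its top stands 10 mm above its bezel, 126 mm above the bench
- bar_key (a joint): bar key, travel of its cap, 0 = up, 0.005 = fully pressed (m). Spring return: about 1 N to start, 5.5 N fully down
- round_top (a point): centre of the top of the large round key, 30 mm across, same height, same kind of bezel: leave alone
- round_key (a joint): large round key, travel of its cap, 0 = up, 0.005 = fully pressed (m)
- square_top (a point): centre of the top of the square key, 26 mm, same height, same kind of bezel: leave alone
- square_key (a joint): square key, travel of its cap, 0 = up, 0.005 = fully pressed (m)
- small_top (a point): centre of the top of the small round key, 18 mm across, same height, same kind of bezel: leave alone
- small_key (a joint): small round key, travel of its cap, 0 = up, 0.005 = fully pressed (m)
- bottle: loose clear bottle with blue cap, 70 mm across, 150 mm high, on the bench beside the reader; origin: centre of its underside. Leave alone
- beaker: loose white cup-shaped beaker, 70 mm across, 85 mm high, on the bench on the reader's other side; origin: centre of its underside. Leave alone
- vial: loose small amber vial with blue cap, 24 mm across, 45 mm high, standing on top of the reader behind the keys; origin: centre of its underside. Leave alone

How it is judged:
By the outcome, as a careful person would: the job done as asked, in the order asked, and still so for the second after the job is handed in, with the robot touching nothing.
It also fails if it takes over 40 s, if anything falls off the work surface, if the arm or the gripper's body presses on something with over 40 N, if the wrist force passes 120 N, or if a joint passes its speed limit or range.

## Working session

There is one attempt and no reset: what is moved stays moved. The work goes in short steps, each a Python script; the robot and the scene stay as the last script left them, time stands still between calls to the robot, and variables do not carry over. Pictures are saved under pics/ and viewed, at most 10 in all, crops included, and the job is handed in when it is done.

```bash
mkdir -p pics; ls; python3 - <<'E'
from station import arm, imaging
import cv2
for n in("side","top"):
    c=imaging.read_camera(n); cv2.imwrite(f"pics/{n}0.png",c["frame"][:,:,::-1]); print({k:v for k,v in c.items() if k!="frame"})
print(arm.get_state())
E
```

```text
pics
{'fovy': 53.060194988545845, 'cx': 320.6205393299985, 'cy': 239.60334162618244, 'rvec': array([ 2.39717131, -0.34169632,  0.14562802]), 'tvec': array([-0.66041146,  0.22587252,  0.70511216])}
{'fovy': 53.47202189593787, 'cx': 315.489064511301, 'cy': 238.21997885550306, 'rvec': array([ 2.13887093, -2.15770223,  0.15487874]), 'tvec': array([0.04489273, 0.69986487, 0.80068618])}
{'clock': 0.1, 'joint_pos': array([ 9.99990337e-01,  2.76474486e-01,  1.50597467e+00, -3.41715829e-05,
        1.36072993e+00, -1.20975498e-01]), 'joint_vel': array([ 0.00017414, -0.00246684, -0.00236061, -0.0007407 , -0.00087096,
        0.00127312]), 'joint_efforts': array([ 2.16780289e-03, -4.05456805e+01, -2.37780118e+01,  7.03451084e-02,
        2.98999879e-02, -3.09114193e-05]), 'position': array([0.24974249, 0.51736315, 0.20473662]), 'tool_rot': array([-3.14001379e+00, -1.58285920e-04,  2.69176919e+00]), 'force': array([ 0.06492322,  0.9522209 , -0.37755694]), 'moment': array([0.02390238, 0.00957468, 0.00351613]), 'finger_force': 0.0, 'width': 0.9989973269042921}
```

View pics/side0.png

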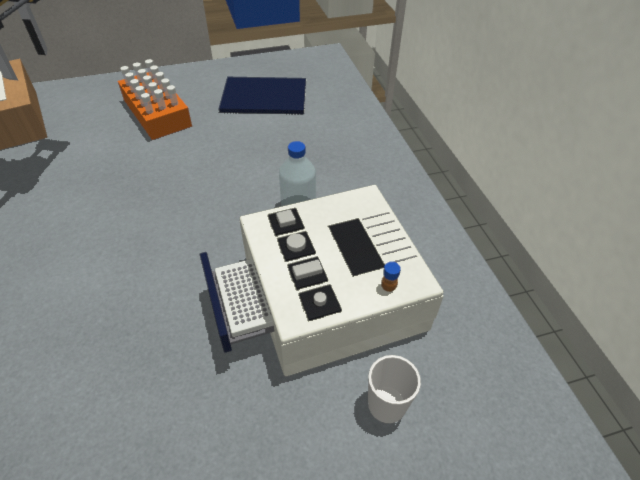

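View pics/top0.png

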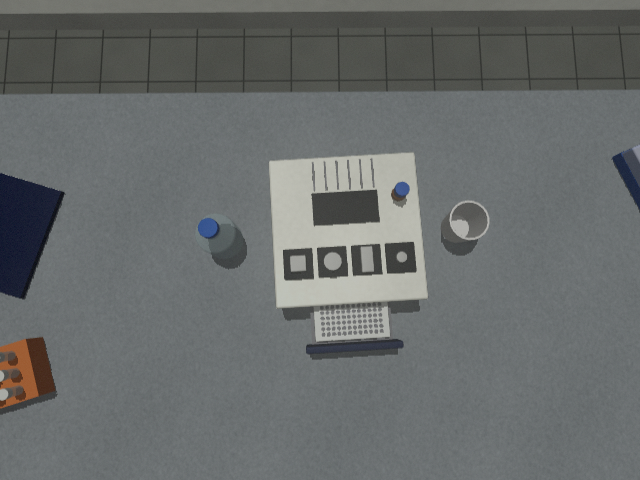

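The pictures show the reader with its carriage out. The bar key is third from the bottle side, at about (308,269) in side and (367,259) in top. The panel is at (215,300) in side and (355,347) in top. I'll enlarge both.

```bash
python3 - <<'E'
import cv2
for n,x,y in(("side",190,195),("top",260,215)):
    a=cv2.imread(f"pics/{n}0.png")[y:y+160,x:x+200]; cv2.imwrite(f"pics/{n}0c.png",cv2.resize(a[:150],None,fx=4,fy=4,interpolation=cv2.INTER_CUBIC))
E
```

```text
(no output)
```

View pics/side0c.png

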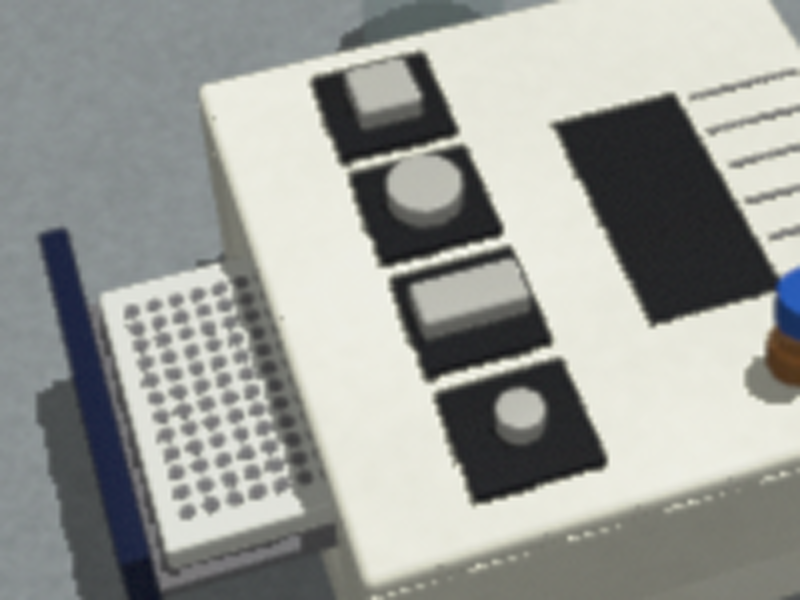

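View pics/top0c.png

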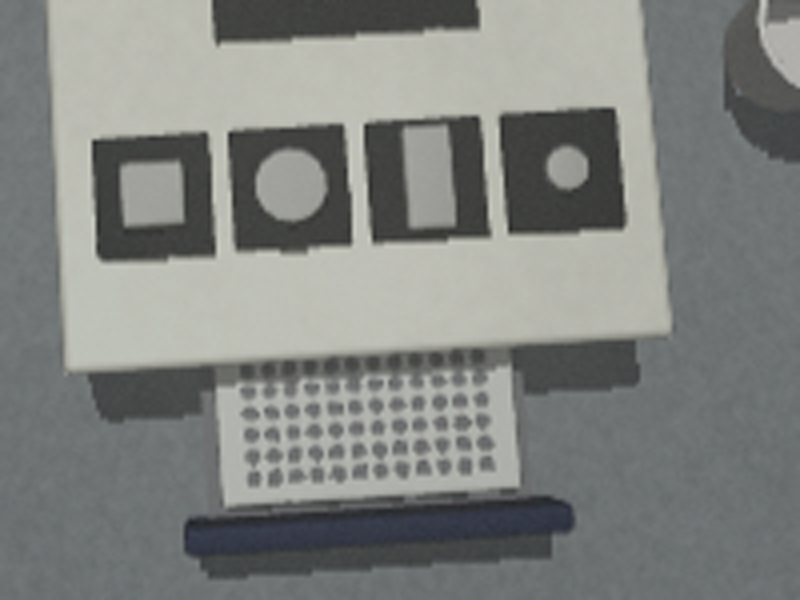

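```bash
cat > h.py <<'E'
import numpy as np, cv2
from station import arm, imaging
CAM={}
for n,f,cx,cy,r,t in(("side",53.060194988545845,320.6205393299985,239.60334162618244,[2.39717131,-0.34169632,0.14562802],[-0.66041146,0.22587252,0.70511216]),
 ("top",53.47202189593787,315.489064511301,238.21997885550306,[2.13887093,-2.15770223,0.15487874],[0.04489273,0.69986487,0.80068618])):
    F=240/np.tan(np.radians(f/2)); K=np.array([[F,0,cx],[0,F,cy],[0,0,1]])
    CAM[n]=(K,cv2.Rodrigues(np.array(r))[0],np.array(t))
def tri(a,b):
    P=[K@np.c_[R,t] for K,R,t in(CAM["side"],CAM["top"])]
    X=cv2.triangulatePoints(*P,np.float64(a).reshape(2,1),np.float64(b).reshape(2,1)).ravel(); return X[:3]/X[3]
def onz(n,p,z):
    K,R,t=CAM[n]; d=R.T@np.linalg.solve(K,[*p,1]); c=-R.T@t; return c+d*(z-c[2])/d[2]
E
python3 - <<'E'
from h import *
np.set_printoptions(precision=4,suppress=True)
S=lambda u,v:(190+(u+.5)/4-.5,195+(v+.5)/4-.5)
T=lambda u,v:(260+(u+.5)/4-.5,215+(v+.5)/4-.5)
print("camC",[-CAM[n][1].T@CAM[n][2] for n in CAM])
pts=dict(bar=((469,288),(429,176)),round=((425,183),(291,185)),square=((382,83),(152,194)),small=((520,408),(567,167)),
 FL=((203,88),(67,372)),FR=((368,585),(670,332)))
D={k:tri(S(*a),T(*b)) for k,(a,b) in pts.items()}
for k,v in D.items(): print(k,v, onz("side",S(*pts[k][0]),.11 if k[0]=='F' else .126),onz("top",T(*pts[k][1]),.11 if k[0]=='F' else .126))
w=D["square"]-D["small"]; print("yaw keys",np.arctan2(-w[0],w[1]),np.linalg.norm(w))
w=D["FL"]-D["FR"]; print("yaw front",np.arctan2(-w[0],w[1]),np.linalg.norm(w))
for p in((185,521),(573,500),(187,555),(573,532)): print("panel",onz("top",T(*p),.094))
print(onz("side",S(40,237),.094),onz("side",S(66,230),.094))
E
```

```text
camC [array([ 0.5409, -0.4715,  0.6851]), array([0.5796, 0.0406, 0.8918])]
bar [ 0.6542 -0.0436  0.1258] [ 0.6531 -0.0437  0.126 ] [ 0.6553 -0.0437  0.126 ]
round [0.6515 0.0121 0.1247] [0.6504 0.0109 0.126 ] [0.6522 0.012  0.126 ]
square [0.6481 0.0682 0.126 ] [0.6472 0.0682 0.126 ] [0.649  0.0681 0.126 ]
small [ 0.6575 -0.0996  0.1247] [ 0.656  -0.1004  0.126 ] [ 0.6585 -0.0995  0.126 ]
FL [0.5782 0.1036 0.1075] [0.578  0.1011 0.11  ] [0.5783 0.1034 0.11  ]
FR [ 0.5912 -0.1428  0.1064] [ 0.5898 -0.1448  0.11  ] [ 0.5923 -0.1421  0.11  ]
yaw keys 0.05566786406113877 0.16804107426701406
yaw front 0.05275480457051775 0.24677435027243677
panel [0.5175 0.0562 0.094 ]
panel [ 0.5245 -0.1031  0.094 ]
panel [0.5038 0.0554 0.094 ]
panel [ 0.5116 -0.1027  0.094 ]
[0.5019 0.0527 0.094 ] [0.5123 0.0535 0.094 ]
```

The heights agree (keys 0.125–0.126), the pitch is 56 mm and the yaw is about 0.054. The carriage stands about 77 mm out. Next I push it with shut fingers.

```bash
cat >> h.py <<'E'
Y=0.054; ux=np.array([np.cos(Y),np.sin(Y)]); uy=np.array([-np.sin(Y),np.cos(Y)])
P=lambda s,l,z:[*(s*ux+l*uy),z]
def rep(x=""):
    s=arm.get_state(); p=s["position"]; print(x,"t%.1f"%s["clock"],"s,l,z",np.round([p[:2]@ux,p[:2]@uy,p[2]],4),"F",np.round(s["force"],1),"rot",np.round(s["tool_rot"],3),"w",round(s["width"],3))
E
python3 - <<'E'
from h import *
o=[np.pi,0,Y]
print(arm.inverse_kinematics(P(.44,-.051,.15),o))
arm.set_gripper(0.0)
arm.reach(P(.44,-.051,.15),o); rep()
arm.movel(P(.44,-.051,.066)); rep()
print(arm.movel(P(.56,-.051,.066),feed=.05,f_stop=12)); rep()
c=imaging.read_camera("top"); cv2.imwrite("pics/top1.png",cv2.resize(c["frame"][200:380,220:460,::-1],None,fx=3,fy=3))
E
```

```text
[-2.18720675e-01  1.18480047e-01  1.85818473e+00 -4.44089210e-16
  1.16492787e+00  1.29807565e+00]
 t3.6 s,l,z [ 0.4403 -0.0505  0.1501] F [0.3 0.1 0.4] rot [-3.141 -0.     0.055] w 0.002
 t4.3 s,l,z [ 0.4407 -0.0509  0.0664] F [0.  0.  0.2] rot [ 3.141e+00 -1.000e-03  5.500e-02] w 0.006
False
 t6.9 s,l,z [ 0.5598 -0.0509  0.066 ] F [-1.5 -0.2 -0.9] rot [-3.142  0.     0.054] w 0.006
```

View pics/top1.png

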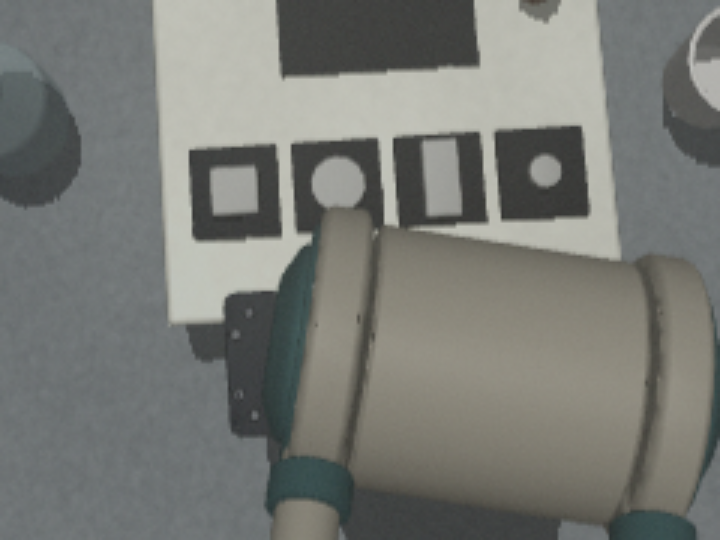

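The view shows the gripper over the front with the carriage mostly hidden, and the keys are clear of it. I carry on slowly to the stop.

```bash
python3 - <<'E'
from h import *
print(arm.movel(P(.590,-.051,.066),feed=.015,f_stop=6)); rep()
arm.hold(.2); rep("hold")
arm.movel(P(.50,-.051,.066),feed=.12); arm.movel(P(.46,-.051,.17),feed=.2); rep()
c=imaging.read_camera("side"); cv2.imwrite("pics/side2.png",cv2.resize(c["frame"][190:370,190:430,::-1],None,fx=3,fy=3))
E
```

```text
True
 t7.9 s,l,z [ 0.5697 -0.0508  0.0655] F [-0.3  0.3 -0.3] rot [-3.141  0.004  0.054] w 0.008
hold t8.1 s,l,z [ 0.568  -0.0506  0.0646] F [-0.3 -0.1  0.3] rot [-3.141  0.007  0.054] w 0.006
 t9.5 s,l,z [ 0.4601 -0.0509  0.1695] F [-1.   0.4 -0.4] rot [-3.14   0.009  0.054] w 0.004
```

View pics/side2.png

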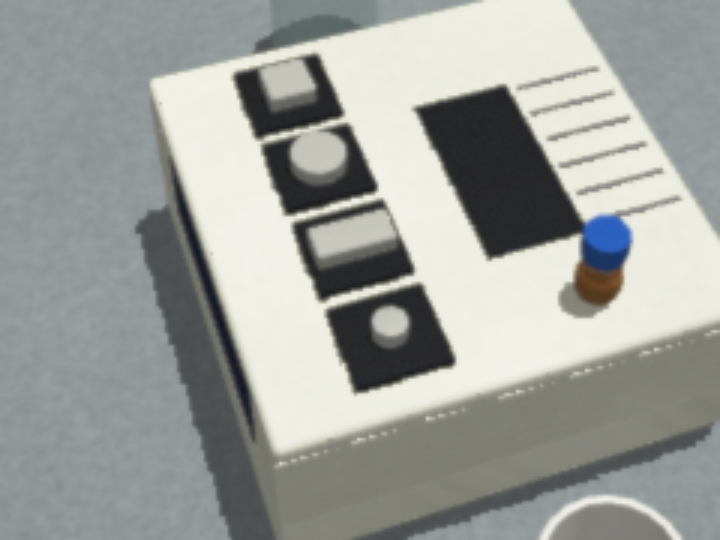

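The carriage looks flush. One firmer confirming push will show whether the stop is at the same place.

```bash
python3 - <<'E'
from h import *
o=[np.pi,0,Y]
arm.movel(P(.50,-.051,.066),o,feed=.2)
arm.movel(P(.557,-.051,.066),feed=.1); rep()
print(arm.movel(P(.590,-.051,.066),feed=.02,f_stop=10)); rep("stop")
arm.movel(P(.50,-.051,.066),o,feed=.12); arm.movel(P(.48,-.051,.17),feed=.2); rep()
c=imaging.read_camera("top"); cv2.imwrite("pics/top3.png",cv2.resize(c["frame"][230:350,260:440,::-1],None,fx=4,fy=4,interpolation=cv2.INTER_CUBIC))
c=imaging.read_camera("side"); cv2.imwrite("pics/side3.png",cv2.resize(c["frame"][200:350,220:400,::-1],None,fx=4,fy=4,interpolation=cv2.INTER_CUBIC))
E
```

```text
t11.0 s,l,z [ 0.5564 -0.0509  0.0661] F [-1.1  0.2 -0.1] rot [-3.142e+00  1.000e-03  5.400e-02] w 0.007
True
stop t11.9 s,l,z [ 0.5697 -0.0509  0.0654] F [-0.2  0.2 -0.2] rot [-3.141  0.007  0.055] w 0.007
 t13.3 s,l,z [ 0.48   -0.0509  0.1694] F [ 0.2 -0.4 -0.7] rot [-3.141e+00  1.000e-03  5.400e-02] w 0.007
```

View pics/side3.png

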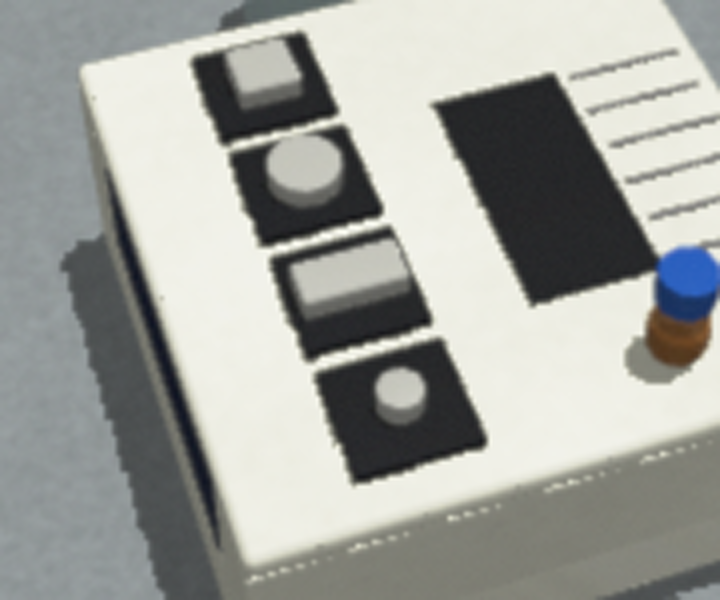

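Both pushes stopped at the same place (0.5697), and the panel lies flush, so the carriage is home. Now the bar key.

```bash
python3 - <<'E'
from h import *
o=[np.pi,0,Y]
arm.movel(P(.651,-.079,.17),o,feed=.2); arm.movel(P(.651,-.079,.132),feed=.08); arm.hold(.2); rep("above")
print(arm.movel(P(.651,-.079,.116),feed=.012,f_stop=9)); rep("down")
c=imaging.read_camera("side"); cv2.imwrite("pics/side4.png",cv2.resize(c["frame"][200:350,220:400,::-1],None,fx=4,fy=4,interpolation=cv2.INTER_CUBIC))
E
```

```text
above t15.2 s,l,z [ 0.6514 -0.0791  0.1327] F [ 0.6 -0.2  0.4] rot [ 3.141e+00 -1.000e-03  5.400e-02] w 0.003
True
down t16.2 s,l,z [ 0.651  -0.079   0.1215] F [-1.   0.5  4.8] rot [ 3.141e+00 -1.000e-03  5.400e-02] w 0.005
```

View pics/side4.png

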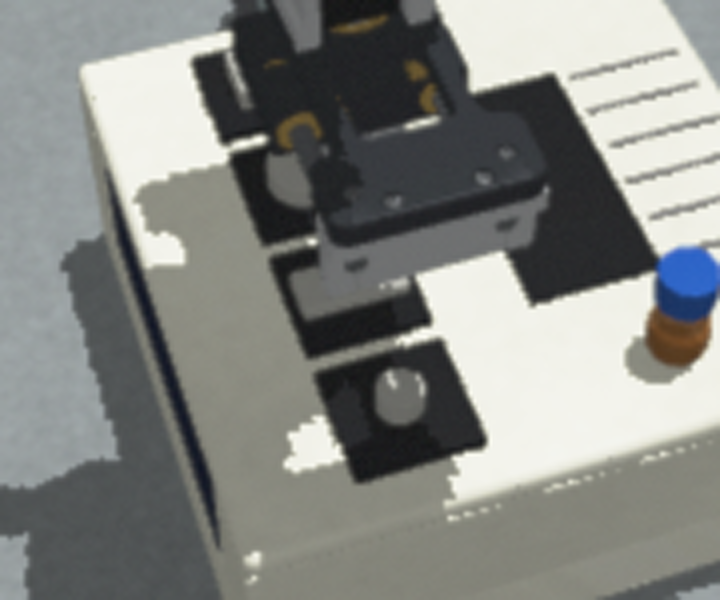

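The fingertip is on the bar key, at z 0.1215 with the 9 N stop reached (the key needs 5.5 N), so it went right down. I withdraw now.

```bash
python3 - <<'E'
from h import *
arm.movel(P(.651,-.079,.17),feed=.08); arm.movel(P(.45,-.079,.25),feed=.2); arm.hold(.3); rep()
c=imaging.read_camera("side"); cv2.imwrite("pics/side5.png",c["frame"][:,:,::-1])
E
```

```text
t18.5 s,l,z [ 0.4503 -0.079   0.2495] F [-0.7  0.5 -0.1] rot [-3.141e+00  2.000e-03  5.400e-02] w 0.004
```

View pics/side5.png

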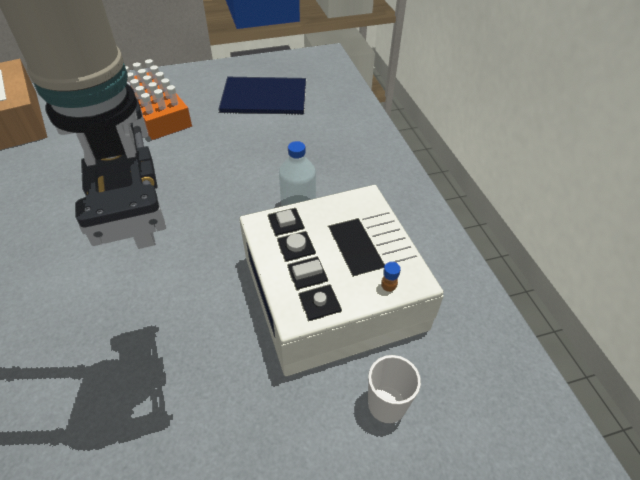

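The carriage is flush, the bar key is back up at (308,269), and the bottle, beaker and vial stand where they were. The arm is clear.

```bash
python3 -c "
from station import arm
print(arm.sign_off())"
```

```text
the job is handed in; nothing more can be done
None
```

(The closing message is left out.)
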